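# Move the preserving thermometer to the next pot

### The arm

A 6-joint arm with a two-finger parallel gripper is mounted at the origin on a cart in front of the work surface, level with it; the furniture and walls round the work are solid. World frame = base frame: x ahead of the robot, y to its left, z up, the work surface at z = 0. Lengths are in m, angles in degrees, forces in N, time in s.
With the tool pointing down it reaches from about 0.4 to 0.825 m from the base axis. Payload 7 kg.
Tool frame: the origin (TCP) lies on the centre line of the jaws, within the pads' length; the fingertips stand 11 mm ahead of it and the grasp point (between the pads) lies 8 mm behind it; z points along the fingers, y is the direction in which the jaws open and shut (so a half turn about z gives the same grasp; the last joint's range is limited). The gripper opens to 88 mm and grips with 3 to 60 N. Pads are 19 mm wide; open, the fingers measure 130 mm over their backs; the gripper's body (78 mm by 193 mm) begins 47 mm behind the grasp point.
Start: joints at [-59.295, 20.546, 0.682, 0, -70.136, -16.507], TCP at [0.166, -0.654, 0.238] pointing down, gripper open.
Joint ranges: [-176.03, 176.03], [-82.01, 121.73], [-58.28, 71.71], [-173.87, 95.51], [-174.79, -0.11], [-173.66, 173.66]. Speed limits (degrees/s): [136.94, 136.94, 172.46, 180, 180, 180].

### API

Orientations are given as [roll, pitch, yaw] about the fixed x, y, z axes, in that order (R = Rz(yaw) Ry(pitch) Rx(roll)).
In Python, from plant import ctrl, cams, order gives the robot as it stands.
- The arm moves only by the tool jog_arm, never from a script. Its argument "motion" is a list of rows, each an object with "offset": the shift along the tool's x, y, z in mm, a list of three; "roll": the turn about the tool's z in rad; "hand": the finger opening in mm, from 0 to 87.6. A call has 1 to 20 rows; each row is the pose to reach, as a shift and turn from the pose commanded when the call began, along the tool's axes at that moment; what a row does not reach only later rows make up. A row lasts 1/12 s, in which the tool goes at most 41.7 mm and 7.16 degrees, less where a joint would pass 70% of its speed; a pose out of reach is approached as far as the arm can. A call with a gripper value outside its range is refused whole. The fingers move at their own pace and stop on an object; the grip force is fixed at half the most. Time passes only in rows, so rows that repeat a pose let the fingers close. It gives the time, the measured TCP pose, the force and the opening at its end, in the units of the state.
- ctrl.get_obs(): the state, without advancing time (a new reading comes with each control period).
- cams.snapshot(name): name is "side" or "top" or "wrist"; returns a dict with "img" (480x640x3 uint8, red, green, blue), "K" (3x3 intrinsics, pixels), "cam_to_world" (4x4, takes a point from camera to world coordinates); the wrist camera has in their place "T_tool_cam" (4x4, takes a point from camera to tool coordinates, whose origin is the TCP and whose axes are the flange's). Camera axes: x right, y down, z forward; pixel columns grow to the right and rows downward; lengths in m; the calibration is good to about 2 mm. A picture is of the moment at which its call begins: read the wrist's pose just before it. There is no depth.
- order.close_job(): hands the job in, once; it reports no verdict.
The state is a dict: "clock": time; "joint_pos": joint angles; "qvel": joint speeds; "tau": joint torques, N m; "tool_pos": TCP position; "orientation": TCP orientation; "force": force on the tool from outside, world axes, zero at the start; "moment": the same for the moment, N m; "opening": finger opening in m.
Only numpy, scipy, OpenCV 4.12 (cv2) and the standard library are available. Lean on these libraries where they do the work, as an engineer would, in place of code of your own. Each camera call takes 0.05 s, during which the arm holds its last target. There are 200 camera calls.

### The job

The batch in the low pot is done, so move the dial thermometer over to the tall pot: swing the small steel cover on the tall pot's lid aside to free the thermometer opening, then draw the thermometer out of the low pot's lid and lower its stem through the opening, holding on until it is almost home and not letting it drop, so that it ends upright with its collar resting on the black grommet. Leave both lids seated on their pots, and do not shift the other things on the worktop.

Things in the scene. Friction and masses are not known exactly. Their poses are not given: they have to be found in the camera images.
- thermometer: Steel dial thermometer, upright in the low pot's lid at the start. Origin: centre of the underside of its collar (20 mm diameter, 4 mm thick); z up along the stem. Below: round stem, 6 mm diameter, 80 mm long, pointed. Above: brass hexagon 18 mm wide to 14 mm, thinner neck, then the round dial case, 46 mm diameter, 22 to 38 mm above the origin, facing up. 70 g. Grip the case's rim, at any yaw.
- dial (a point): Centre of the thermometer's round dial case, 30 mm above the underside of the collar: the point to grip
- stem_tip (a point): Lower end of the thermometer's stem, 80 mm below the underside of the collar
- tall_lid: Loose flat steel lid, 227 mm diameter, 0.7 kg, on the tall two-handled steel pot (220 mm diameter, rim 110 mm above the worktop, empty below the opening). Origin: centre of its underside, at the rim; z up. Flat top at 5 mm; black knob, 35 mm diameter, at its centre rises to 34 mm. The thermometer opening lies 56 mm, the cover's pivot 86 mm from the centre along the lid's -x.
- tall_lid_port (a point): Centre of the top face of the black rubber grommet in the tall pot's lid: straight round hole 11 mm diameter, grommet 23 mm outside, its top 3 mm above the lid's flat top. The thermometer is home when the underside of its collar is at this height on this axis. Axes parallel to the lid's.
- tall_lid_pivot (a point): Pivot (vertical axis) of the small steel swing cover on the tall pot's lid, 30 mm from the opening on the side away from the lid's centre, at the underside of the cover's blade (0.5 mm above the grommet)
- tall_lid_cover (a joint): Angle of the tall pot lid's swing cover: 0 = blade and knob right over the opening (closed), 1.75 rad = swung fully aside, counterclockwise seen from above; stays where it is left (stiff pivot, about 0.5 N at the knob). From about 1.4 rad on, the opening and the room for the dial are clear.
- tall_lid_cover_knob (a point): Top of the black upright knob on the tall pot lid's swing cover, 30 mm from the pivot; knob 11 mm diameter and 18 mm high above the 2 mm thick, 25 mm wide round end of the blade. Fixed to the blade, so it turns with it.
- low_lid: Steel lid like the other, tight on the low steel pot (220 mm diameter, rim 87 mm above the worktop). Origin: centre of its underside; z up; opening 56 mm from the centre along the lid's -x. Its own swing cover stands open: its knob is about 42 mm from the thermometer's axis, towards the rim and the lid's +y, and reaches 29 mm above the lid's origin.
- kitchen_timer: Bystander: round red and white kitchen timer, 61 mm diameter, 46 mm high. Origin: centre of its underside.
- spice_jar: Bystander: spice jar with black cap, 40 mm diameter, 105 mm high. Origin: centre of its underside.
- red_spice_jar: Bystander: spice jar with red cap, 47 mm diameter, 97 mm high. Origin: centre of its underside.
- paste_tin: Bystander: green paste tin, 57 mm diameter, 72 mm high. Origin: centre of its underside.

How it is judged:
By the outcome, as a careful person would: the job done as asked, in the order asked, and still so for the second after the job is handed in, with the robot touching nothing.
It also fails if it takes over 64 s, if anything falls off the work surface, if the arm or the gripper's body presses on something with over 40 N, if the wrist force passes 120 N, or if a joint passes its speed limit or range.

## Working session

There is one attempt and no reset: what is moved stays moved. The work goes in short steps, Python scripts to look and compute and a tool call to move; the robot and the scene stay as the last step left them, time stands still between calls to the robot, and variables do not carry over. Pictures are saved under pics/ and viewed, about 8 in all and at most 12, crops included, and the job is handed in when it is done.

Besides the shell and the picture viewer there is one more tool, called after "Call:" as name(argument=value, ...) on one line, values as JSON. jog_arm: Moves the arm, as the interface text tells. Its arguments: {"type":"object","properties":{"motion":{"type":"array"}},"required":["motion"]}

```bash
ls; mkdir -p pics; cat > h.py <<'E'
import numpy as np, cv2
from plant import ctrl, cams, order
from scipy.spatial.transform import Rotation as R
def snap(n,f):
    o=ctrl.get_obs(); s=cams.snapshot(n)
    T=s.get("cam_to_world")
    if T is None:
        W=np.eye(4); W[:3,:3]=R.from_euler('xyz',o['orientation'],degrees=True).as_matrix(); W[:3,3]=o['tool_pos']; T=W@np.array(s["T_tool_cam"])
    cv2.imwrite(f"pics/{f}.png",s["img"][:,:,::-1]); np.savez(f"pics/{f}.npz",K=s["K"],T=T)
def ray(f,u,v,z):
    d=np.load(f"pics/{f}.npz"); r=d["T"][:3,:3]@np.linalg.inv(d["K"])@[u,v,1]; c=d["T"][:3,3]
    return c+r*(z-c[2])/r[2]
def proj(f,p):
    d=np.load(f"pics/{f}.npz"); q=np.linalg.inv(d["T"])@np.append(p,1); q=d["K"]@q[:3]; return q[:2]/q[2]
E
python3 - <<'E'
from h import *
print(ctrl.get_obs())
for n in("top","side","wrist"): snap(n,n+"1"); print(n,np.load(f"pics/{n}1.npz")["T"].round(3).tolist())
E
```

```text
pics
{'clock': 0.0, 'joint_pos': array([-5.92961998e+01,  2.05910238e+01,  6.32764745e-01, -2.18763095e-02,
       -7.01357342e+01, -1.65053098e+01]), 'qvel': array([-0.00189283,  0.03705387, -0.08190727,  0.083226  , -0.00120317,
        0.04506945]), 'tau': array([ 8.83466837e-04, -5.82719493e+01,  2.93070316e+01,  6.99725166e+00,
        7.11611530e-03, -1.54100935e-04]), 'tool_pos': array([ 0.16541   , -0.65391849,  0.23661413]), 'orientation': array([ 1.79904037e+02, -6.98908414e-03, -1.65808954e+02]), 'force': array([-0.07725753,  0.36604086, -0.15758975]), 'moment': array([-0.03749171,  0.06327446, -0.02088535]), 'opening': 0.08772675418543721}
top [[-0.003, -0.989, 0.151, 0.405], [-1.0, 0.002, -0.009, 0.011], [0.008, -0.151, -0.989, 1.235], [0.0, 0.0, 0.0, 1.0]]
side [[-0.066, -0.674, 0.736, -0.831], [-0.998, 0.05, -0.043, 0.102], [-0.008, -0.737, -0.676, 1.387], [0.0, 0.0, 0.0, 1.0]]
wrist [[-0.245, 0.93, 0.274, 0.09], [0.969, 0.235, 0.071, -0.674], [0.001, 0.283, -0.959, 0.384], [0.0, 0.0, 0.0, 1.0]]
```

View pics/top1.png

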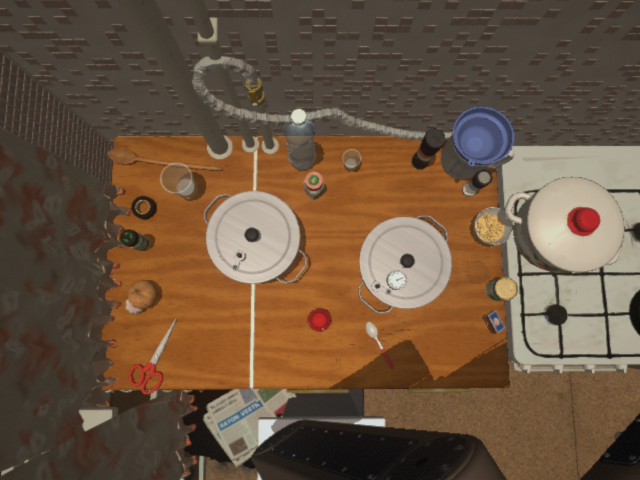

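View pics/side1.png

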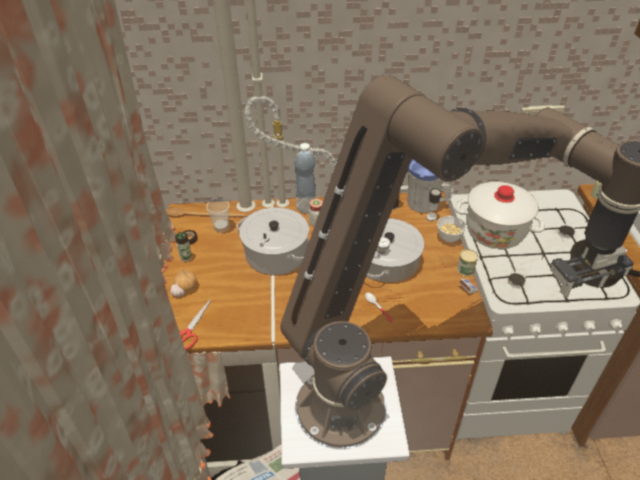

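The top view shows the tall pot on the left: lid knob at about (252,235), closed cover near (239,260). The low pot is on the right: knob (407,261), dial (397,280), its open cover at about (377,287). In the side view the arm stands between the side camera and the pots.

```bash
python3 - <<'E'
from h import *
im=cv2.imread("pics/top1.png"); g=cv2.cvtColor(im,cv2.COLOR_BGR2GRAY)
def blobs(x0,y0,x1,y1,th):
    m=(g[y0:y1,x0:x1]<th).astype(np.uint8); n,l,s,c=cv2.connectedComponentsWithStats(m)
    for i in range(1,n):
        if s[i,4]>5: print((c[i]+[x0,y0]).round(1),s[i,4],s[i,2:4])
blobs(215,200,290,275,90);print();blobs(370,225,440,300,90)
a=cv2.resize(im[190:290,200:310],None,fx=5,fy=5,interpolation=cv2.INTER_CUBIC)
b=cv2.resize(im[215:315,350:400+15],None,fx=5,fy=5,interpolation=cv2.INTER_CUBIC)
a=cv2.resize(im[225:285,205:275],None,fx=5,fy=5,interpolation=cv2.INTER_CUBIC);b=cv2.resize(im[245:305,355:435],None,fx=5,fy=5,interpolation=cv2.INTER_CUBIC)
cv2.imwrite("pics/crop1.png",np.hstack([a,b]))
for n,(u,v,z) in dict(tk=(252,235,.144),tc=(241,257,.138),lk=(407,261,.121),dial=(397,280.5,.133)).items(): print(n,ray("top1",u,v,z).round(4))
E
```

```text
[251.8 234.6] 157 [15 14]
[239.  254.9] 16 [5 5]
[286.3 271.5] 38 [9 9]

[436.7 226.9] 23 [7 7]
[407.  260.4] 146 [13 14]
[377.4 285.9] 11 [4 3]
tk [0.5927 0.1622 0.144 ]
tc [0.5414 0.1878 0.138 ]
lk [ 0.533  -0.2049  0.121 ]
dial [ 0.4857 -0.1776  0.133 ]
```

View pics/crop1.png

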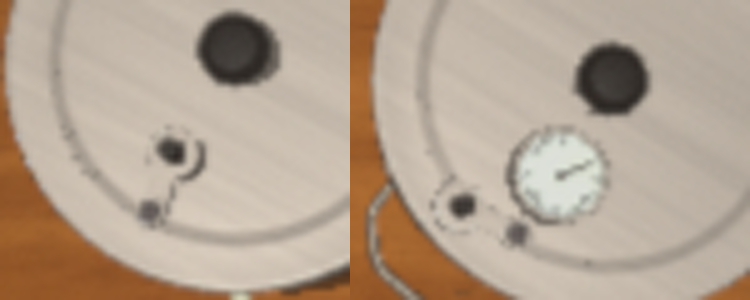

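```bash
cat >> h.py <<'E'
def off(target, yaw=None):
    o=ctrl.get_obs(); M=R.from_euler('xyz',o['orientation'],degrees=True).as_matrix()
    print("at",o['tool_pos'].round(4),o['orientation'].round(2),"t",round(o['clock'],2),"open",round(o['opening'],4),"F",o['force'].round(1))
    print("offset mm",(M.T@(np.array(target)-o['tool_pos'])*1e3).round(1))
    if yaw is not None:
        d=(o['orientation'][2]-yaw+90)%180-90; print("roll rad",round(np.radians(d),3))
E
python3 - <<'E'
from h import *
P=lambda u,v,z: ray("top1",u,v,z)[:2]
tk=P(251.8,234.6,.144-.003); tc=P(239.2,255,.1385); tp=P(235,267.2,.1205)
lk=P(407,260.6,.121-.003); d=P(396.6,279.6,.133); lp=P(355+(517-350)/5,245+232/5,.0975); lc=P(377.4,286,.116)
for n in"tk tc tp lk d lp lc".split(): print(n,eval(n).round(4))
f=lambda a,b:(np.hypot(*(b-a)).round(4),np.degrees(np.arctan2(*(b-a)[::-1])).round(1))
print("tk-tc",f(tk,tc),"tk-tp",f(tk,tp),"tc-tp",f(tp,tc),"low",f(lk,d),f(lk,lp),f(d,lc))
off([.45,-.3,.26]); off([.47,.17,.26])
E
```

```text
tk [0.5941 0.1631]
tc [0.5461 0.192 ]
tp [0.5193 0.2043]
lk [ 0.5343 -0.2055]
d [ 0.4878 -0.1768]
lp [ 0.4621 -0.1622]
lc [ 0.4741 -0.1336]
tk-tc (np.float64(0.0561), np.float64(148.9)) tk-tp (np.float64(0.0855), np.float64(151.2)) tc-tp (np.float64(0.0295), np.float64(-24.6)) low (np.float64(0.0546), np.float64(148.3)) (np.float64(0.0842), np.float64(149.1)) (np.float64(0.0453), np.float64(107.7))
at [ 0.1654 -0.654   0.2368] [ 1.7993e+02 -1.0000e-02 -1.6581e+02] t 0.15 open 0.0877 F [-0.6  0.2 -0.1]
offset mm [-362.7  273.5  -22.9]
at [ 0.1654 -0.654   0.2368] [ 1.7993e+02 -1.0000e-02 -1.6581e+02] t 0.15 open 0.0877 F [-0.6  0.2 -0.1]
offset mm [-497.3  724.3  -22.3]
```

Call:
jog_arm(motion=[{"offset": [-363,273,-20],"roll": -0.6,"hand": 26},{"offset": [-363,273,-20],"roll": -0.6,"hand": 26},{"offset": [-363,273,-20],"roll": -0.6,"hand": 26},{"offset": [-363,273,-20],"roll": -0.6,"hand": 26},{"offset": [-363,273,-20],"roll": -1.2,"hand": 26},{"offset": [-363,273,-20],"roll": -1.2,"hand": 26},{"offset": [-363,273,-20],"roll": -1.2,"hand": 26},{"offset": [-363,273,-20],"roll": -1.2,"hand": 26},{"offset": [-363,273,-20],"roll": -1.2,"hand": 26},{"offset": [-575,727,-20],"roll": -2.379,"hand": 26},{"offset": [-575,727,-20],"roll": -2.379,"hand": 26},{"offset": [-575,727,-20],"roll": -2.379,"hand": 26},{"offset": [-575,727,-20],"roll": -2.379,"hand": 26},{"offset": [-575,727,-20],"roll": -2.379,"hand": 26},{"offset": [-575,727,-20],"roll": -2.379,"hand": 26},{"offset": [-575,727,-20],"roll": -2.379,"hand": 26},{"offset": [-575,727,-20],"roll": -2.379,"hand": 26},{"offset": [-575,727,-20],"roll": -2.379,"hand": 26},{"offset": [-575,727,-20],"roll": -2.379,"hand": 26},{"offset": [-575,727,-20],"roll": -2.379,"hand": 26}])

```text
clock: 1.82
tool_pos: [0.5157, 0.0831, 0.257]
orientation: [-180.0, -0.0, -29.0]
force: [0.5, -0.6, -1.4]
opening: 0.0259
```

```bash
python3 - <<'E'
from h import *
off([.546,.192,.25],-29.5)
E
```

```text
at [0.5157 0.0831 0.257 ] [-179.98   -0.    -29.01] t 1.82 open 0.0259 F [ 0.5 -0.6 -1.4]
offset mm [ -26.3 -109.9    7. ]
roll rad 0.009
```

Call:
jog_arm(motion=[{"offset": [-26,-110,7],"roll": 0.009,"hand": 26},{"offset": [-26,-110,7],"roll": 0.009,"hand": 26},{"offset": [-26,-110,7],"roll": 0.009,"hand": 26},{"offset": [-26,-110,7],"roll": 0.009,"hand": 26},{"offset": [-26,-110,7],"roll": 0.009,"hand": 26},{"offset": [-26,-110,7],"roll": 0.009,"hand": 26}])

```text
clock: 2.32
tool_pos: [0.5471, 0.1893, 0.2494]
orientation: [179.9, 0.0, -30.0]
force: [-0.6, 0.3, 0.1]
opening: 0.0263
```

```bash
python3 - <<'E'
from h import *
off([.546,.192,.25],-29.5); snap("wrist","w2")
print(proj("w2",[.546,.192,.1385]),proj("w2",[.594,.163,.144]),proj("w2",[.5193,.2043,.1205]))
E
```

```text
at [0.5471 0.1893 0.2494] [ 1.7994e+02  3.0000e-02 -2.9980e+01] t 2.32 open 0.0263 F [-0.6  0.3  0.1]
offset mm [-2.3 -1.8 -0.6]
roll rad -0.008
[315.68229823 242.57690473] [317.09373807 159.46456906] [319.66199932 273.15877457]
```

View pics/w2.png

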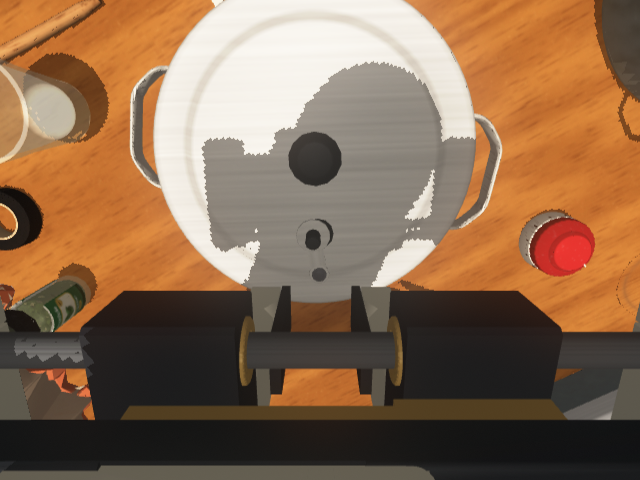

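```bash
python3 - <<'E'
from h import *
k=ray("w2",313.5,239,.1385); print(k, ray("w2",315,158,.144), ray("w2",319,274,.1205))
off([.5455,.1905,.136],-29.5)
E
```

```text
[0.54893087 0.19200646 0.1385    ] [0.59543418 0.16368172 0.144     ] [0.51896643 0.20506202 0.1205    ]
at [0.5471 0.1888 0.2498] [ 1.7997e+02  1.0000e-02 -3.0030e+01] t 2.37 open 0.0261 F [-0.3  0.4 -1. ]
offset mm [ -2.2  -0.7 113.8]
roll rad -0.009
```

Call:
jog_arm(motion=[{"offset": [-1,-2,35],"roll": -0.009,"hand": 26},{"offset": [-1,-2,70],"roll": -0.009,"hand": 26},{"offset": [-1,-2,95],"roll": -0.009,"hand": 26},{"offset": [-1,-2,108],"roll": -0.009,"hand": 26},{"offset": [-1,-2,114],"roll": -0.009,"hand": 26},{"offset": [-1,-2,114],"roll": -0.009,"hand": 15},{"offset": [-1,-2,114],"roll": -0.009,"hand": 15},{"offset": [-1,-2,114],"roll": -0.009,"hand": 15},{"offset": [-1,-2,114],"roll": -0.009,"hand": 15}])

```text
clock: 3.12
tool_pos: [0.5484, 0.1921, 0.1374]
orientation: [-179.9, -0.1, -29.5]
force: [0.4, 0.4, 0.4]
opening: 0.0155
```

Call:
jog_arm(motion=[{"offset": [-0.2,-3.7,0],"roll": -0.122,"hand": 15},{"offset": [-0.9,-7.3,0],"roll": -0.244,"hand": 15},{"offset": [-2,-10.8,0],"roll": -0.367,"hand": 15},{"offset": [-3.5,-14.1,0],"roll": -0.489,"hand": 15},{"offset": [-5.4,-17.2,0],"roll": -0.611,"hand": 15},{"offset": [-7.7,-20.1,0],"roll": -0.733,"hand": 15},{"offset": [-10.3,-22.6,0],"roll": -0.855,"hand": 15},{"offset": [-13.2,-24.9,0],"roll": -0.977,"hand": 15},{"offset": [-16.4,-26.7,0],"roll": -1.1,"hand": 15},{"offset": [-19.7,-28.2,0],"roll": -1.222,"hand": 15},{"offset": [-23.3,-29.2,0],"roll": -1.344,"hand": 15},{"offset": [-26.9,-29.8,0],"roll": -1.466,"hand": 15},{"offset": [-30.5,-30,0],"roll": -1.588,"hand": 15},{"offset": [-34,-29.7,0],"roll": -1.7,"hand": 15},{"offset": [-34,-29.7,0],"roll": -1.7,"hand": 15},{"offset": [-34,-29.7,0],"roll": -1.7,"hand": 22},{"offset": [-34,-29.7,0],"roll": -1.7,"hand": 22}])

```text
clock: 4.53
tool_pos: [0.5329, 0.2344, 0.1364]
orientation: [180.0, -0.0, 67.7]
force: [0.3, -0.3, -1.2]
opening: 0.021
```

```bash
python3 - <<'E'
from h import *
off([.5195,.177,.26],-46.5)
E
```

```text
at [0.5329 0.2344 0.1364] [ 1.7998e+02 -5.0000e-02  6.7700e+01] t 4.53 open 0.021 F [ 0.3 -0.3 -1.2]
offset mm [ -58.1    9.5 -123.6]
roll rad -1.148
```

Call:
jog_arm(motion=[{"offset": [0,0,-20],"roll": 0,"hand": 26},{"offset": [0,0,-60],"roll": 0,"hand": 26},{"offset": [0,0,-120],"roll": 0,"hand": 26},{"offset": [-35,28,-120],"roll": 1.958,"hand": 60},{"offset": [-35,28,-120],"roll": 1.958,"hand": 60},{"offset": [-35,28,-120],"roll": 1.958,"hand": 60},{"offset": [-35,28,-120],"roll": 1.958,"hand": 60},{"offset": [-35,28,-120],"roll": 1.958,"hand": 60},{"offset": [-35,28,-120],"roll": 1.958,"hand": 60},{"offset": [-35,28,-120],"roll": 1.958,"hand": 60},{"offset": [-35,28,-120],"roll": 1.958,"hand": 60},{"offset": [-35,28,-120],"roll": 1.958,"hand": 60},{"offset": [-35,28,-120],"roll": 1.958,"hand": 60},{"offset": [-35,28,-120],"roll": 1.958,"hand": 60},{"offset": [-35,28,-120],"roll": 1.958,"hand": 60},{"offset": [-35,28,-120],"roll": 1.958,"hand": 60},{"offset": [-35,28,-120],"roll": 1.958,"hand": 60},{"offset": [-35,28,-120],"roll": 1.958,"hand": 60},{"offset": [-35,28,-120],"roll": 1.958,"hand": 60},{"offset": [-35,28,-120],"roll": 1.958,"hand": 60}])

```text
clock: 6.2
tool_pos: [0.5455, 0.1912, 0.256]
orientation: [-180.0, 0.0, -44.7]
force: [0.4, -0.1, -0.3]
opening: 0.06
```

```bash
python3 - <<'E'
from h import *
off([.546,.191,.26],-44.5); snap("wrist","w3"); snap("top","top3")
im=cv2.imread("pics/w3.png")[120:360,190:450]; t=cv2.imread("pics/top3.png")[195:295,205:305]
cv2.imwrite("pics/c3.png",cv2.resize(im,None,fx=2.5,fy=2.5)); 
print(proj("w3",[.546,.191,.118]))
E
```

```text
at [0.5455 0.1912 0.256 ] [-180.      0.    -44.66] t 6.2 open 0.06 F [ 0.4 -0.1 -0.3]
offset mm [ 0.5 -0.2 -4. ]
roll rad -0.003
[318.16485502 228.97930382]
```

View pics/c3.png

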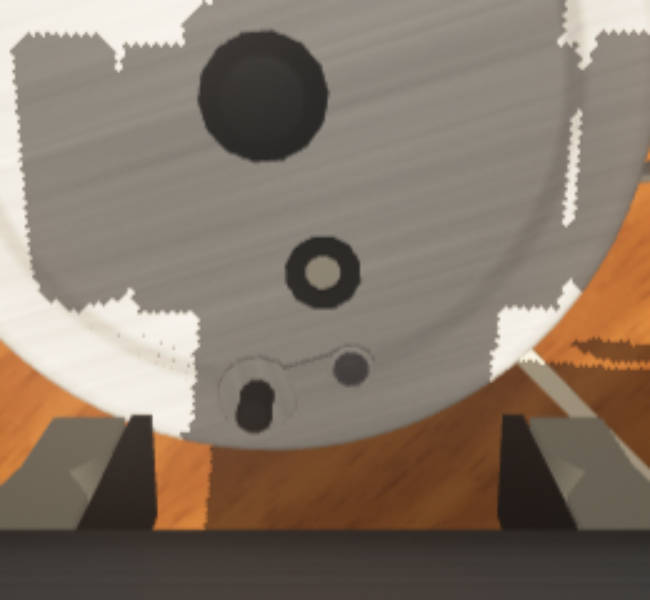

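The cover is well aside: knob at about crop (253,395), pivot (350,368). The grommet ring and its hole are fully clear at crop (323,272), which is pixel (319.2,228.8). Next I go above the thermometer.

```bash
python3 - <<'E'
from h import *
g=cv2.cvtColor(cv2.imread("pics/w3.png"),cv2.COLOR_BGR2GRAY)[205:255,290:350]
m=(g<75).astype(np.uint8); cs,_=cv2.findContours(m,cv2.RETR_EXTERNAL,cv2.CHAIN_APPROX_NONE); c=max(cs,key=cv2.contourArea); (x,y),r=cv2.minEnclosingCircle(c)
print(x+290,y+205,r,"port",ray("w3",x+290,y+205,.118))
kb=ray("w3",190+258/2.5,120+395/2.5,.1205+.005);pv=ray("w3",190+350/2.5,120+368/2.5,.1205);print(kb,pv,np.degrees(np.arctan2(*(kb-pv)[1::-1])))
off([.4878,-.1768,.256],-44.7)
E
```

```text
318.7413787841797 228.5 14.95196533203125 port [0.54596045 0.19043605 0.118     ]
[0.53353473 0.22971121 0.1255    ] [0.51886642 0.2052509  0.1205    ] 59.049809302500776
at [0.5455 0.1912 0.256 ] [-179.99   -0.    -44.2 ] t 6.3 open 0.0601 F [-0.8 -0.   0.3]
offset mm [ 2.152e+02  3.041e+02 -1.000e-01]
roll rad 0.009
```

Call:
jog_arm(motion=[{"offset": [215,304,0],"roll": 0,"hand": 60},{"offset": [215,304,0],"roll": 0,"hand": 60},{"offset": [215,304,0],"roll": 0,"hand": 60},{"offset": [215,304,0],"roll": 0,"hand": 60},{"offset": [215,304,0],"roll": 0,"hand": 60},{"offset": [215,304,0],"roll": 0,"hand": 60},{"offset": [215,304,0],"roll": 0,"hand": 60},{"offset": [215,304,0],"roll": 0,"hand": 60},{"offset": [215,304,0],"roll": 0,"hand": 60},{"offset": [215,304,0],"roll": 0,"hand": 60},{"offset": [215,304,0],"roll": 0,"hand": 60},{"offset": [215,304,0],"roll": 0,"hand": 60},{"offset": [215,304,0],"roll": 0,"hand": 60},{"offset": [215,304,0],"roll": 0,"hand": 60}])

```text
clock: 7.47
tool_pos: [0.4874, -0.1754, 0.2559]
orientation: [-180.0, -0.0, -44.2]
force: [-0.5, -0.3, 0.2]
opening: 0.0601
```

```bash
python3 - <<'E'
from h import *
off([.4878,-.1768,.117],-44.7); snap("wrist","w4")
im=cv2.imread("pics/w4.png")
cv2.imwrite("pics/c4.png",cv2.resize(im[120:360,190:450],None,fx=2.5,fy=2.5)); 
print(proj("w4",[.4878,-.1768,.133]))
E
```

```text
at [ 0.4874 -0.1754  0.2559] [-179.99   -0.    -44.16] t 7.47 open 0.0601 F [-0.5 -0.3  0.2]
offset mm [  1.3   0.8 138.9]
roll rad 0.009
[319.4795861  233.40585093]
```

View pics/c4.png

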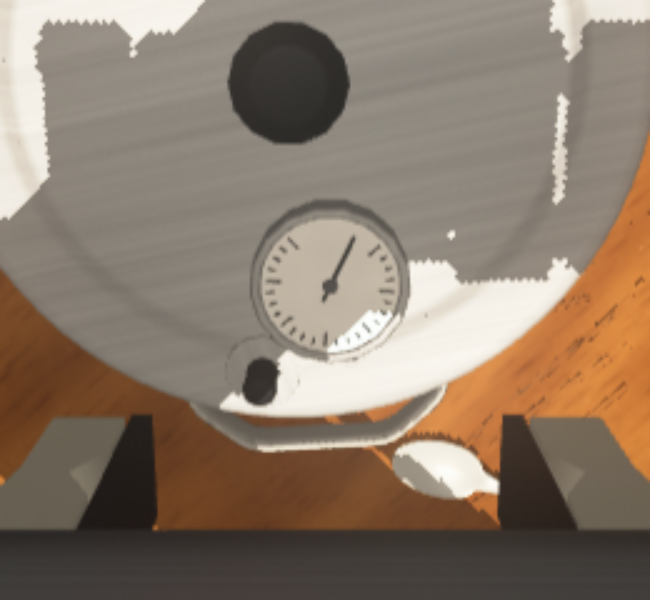

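The dial face is centred at crop (330,286), pixel (322,234.4). The low lid's open cover knob is about 28 mm clear of the finger line.

```bash
python3 - <<'E'
from h import *
p=ray("w4",322,234.4,.133); print(p)
off([p[0],p[1],.117],-44.7)
E
```

```text
[ 0.48603564 -0.17756912  0.133     ]
at [ 0.4875 -0.1753  0.2559] [-179.99   -0.    -44.15] t 7.52 open 0.0599 F [-0.1  0.8  0.2]
offset mm [  0.6   2.7 138.9]
roll rad 0.01
```

Call:
jog_arm(motion=[{"offset": [0.6,2.7,40],"roll": 0.01,"hand": 60},{"offset": [0.6,2.7,80],"roll": 0.01,"hand": 60},{"offset": [0.6,2.7,110],"roll": 0.01,"hand": 60},{"offset": [0.6,2.7,128],"roll": 0.01,"hand": 60},{"offset": [0.6,2.7,139],"roll": 0.01,"hand": 60},{"offset": [0.6,2.7,139],"roll": 0.01,"hand": 60},{"offset": [0.6,2.7,139],"roll": 0.01,"hand": 60}])

```text
clock: 8.1
tool_pos: [0.4858, -0.1781, 0.1167]
orientation: [179.9, 0.0, -44.7]
force: [-0.0, -0.2, 0.1]
opening: 0.06
```

Call:
jog_arm(motion=[{"offset": [0,0,0],"roll": 0,"hand": 50},{"offset": [0,0,0],"roll": 0,"hand": 46},{"offset": [0,0,0],"roll": 0,"hand": 42},{"offset": [0,0,0],"roll": 0,"hand": 40},{"offset": [0,0,0],"roll": 0,"hand": 40},{"offset": [0,0,0],"roll": 0,"hand": 40},{"offset": [0,0,0],"roll": 0,"hand": 40},{"offset": [0,0,0],"roll": 0,"hand": 40}])

```text
clock: 8.77
tool_pos: [0.4866, -0.1787, 0.118]
orientation: [-179.9, -0.1, -44.8]
force: [0.8, 2.1, 6.7]
opening: 0.0452
```

Call:
jog_arm(motion=[{"offset": [0,0,-2],"roll": 0,"hand": 40},{"offset": [0,0,-6],"roll": 0,"hand": 40},{"offset": [0,0,-15],"roll": 0,"hand": 40},{"offset": [0,0,-30],"roll": 0,"hand": 40},{"offset": [0,0,-50],"roll": 0,"hand": 40},{"offset": [0,0,-75],"roll": 0,"hand": 40},{"offset": [0,0,-105],"roll": 0,"hand": 40},{"offset": [0,0,-135],"roll": 0,"hand": 40},{"offset": [0,0,-155],"roll": 0,"hand": 40},{"offset": [0,0,-160],"roll": 0,"hand": 40},{"offset": [0,0,-160],"roll": 0,"hand": 40},{"offset": [0,0,-160],"roll": 0,"hand": 40}])

```text
clock: 9.77
tool_pos: [0.4849, -0.1787, 0.2765]
orientation: [180.0, 0.0, -44.9]
force: [-0.3, -0.2, -2.0]
opening: 0.0455
```

```bash
python3 - <<'E'
from h import *
off([.4866+.5460-.4860,-.1787+.1905+.1776,.278],-44.7); snap("wrist","w5"); snap("top","top5")
im=cv2.imread("pics/w5.png")
cv2.imwrite("pics/c5.png",im[100:420,120:520])
E
```

```text
at [ 0.4849 -0.1787  0.2765] [ 1.7999e+02  5.0000e-02 -4.4870e+01] t 9.77 open 0.0455 F [-0.3 -0.2 -2. ]
offset mm [-216.  -304.4   -1.4]
roll rad -0.003
```

View pics/c5.png

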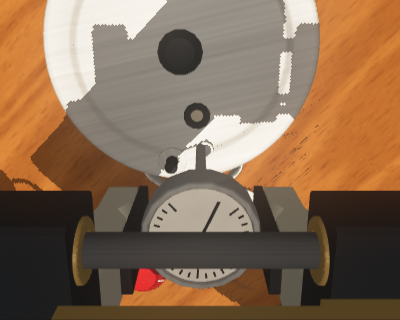

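The thermometer is held between the pads with its stem showing upright at crop (201,145), and the low lid stayed put. I carry it over to the tall pot.

Call:
jog_arm(motion=[{"offset": [-6,-8,0],"roll": 0,"hand": 40},{"offset": [-18,-25,0],"roll": 0,"hand": 40},{"offset": [-34,-48,0],"roll": 0,"hand": 40},{"offset": [-52,-73,0],"roll": 0,"hand": 40},{"offset": [-70,-98,0],"roll": 0,"hand": 40},{"offset": [-88,-124,0],"roll": 0,"hand": 40},{"offset": [-106,-149,0],"roll": 0,"hand": 40},{"offset": [-124,-175,0],"roll": 0,"hand": 40},{"offset": [-142,-200,0],"roll": 0,"hand": 40},{"offset": [-160,-225,0],"roll": 0,"hand": 40},{"offset": [-178,-251,0],"roll": 0,"hand": 40},{"offset": [-194,-273,0],"roll": 0,"hand": 40},{"offset": [-206,-290,0],"roll": 0,"hand": 40},{"offset": [-213,-300,0],"roll": 0,"hand": 40},{"offset": [-216,-304,0],"roll": 0,"hand": 40},{"offset": [-216,-304,0],"roll": 0,"hand": 40},{"offset": [-216,-304,20],"roll": 0,"hand": 40},{"offset": [-216,-304,34],"roll": 0,"hand": 40},{"offset": [-216,-304,34],"roll": 0,"hand": 40},{"offset": [-216,-304,34],"roll": 0,"hand": 40}])

```text
clock: 11.53
tool_pos: [0.5465, 0.1878, 0.2426]
orientation: [179.9, 0.0, -44.9]
force: [0.6, -0.2, -0.4]
opening: 0.0455
```

```bash
python3 - <<'E'
from h import *
off([.546,.1905,.242],-44.7); snap("wrist","w6"); snap("top","top6"); snap("side","side6")
im=cv2.imread("pics/w6.png")
cv2.imwrite("pics/c6.png",cv2.resize(im[160:300,230:430],None,fx=4,fy=4,interpolation=cv2.INTER_CUBIC))
o=ctrl.get_obs()['tool_pos']; print("tip",proj("w6",o-[0,0,.102]),"port",proj("w6",[.546,.1905,.118]))
E
```

```text
at [0.5465 0.1878 0.2426] [179.9   0.  -44.9] t 11.53 open 0.0455 F [ 0.6 -0.2 -0.4]
offset mm [-2.3 -1.6  0.6]
roll rad -0.004
tip [315.89379571 244.5694896 ] port [315.90206346 237.56025919]
```

View pics/c6.png

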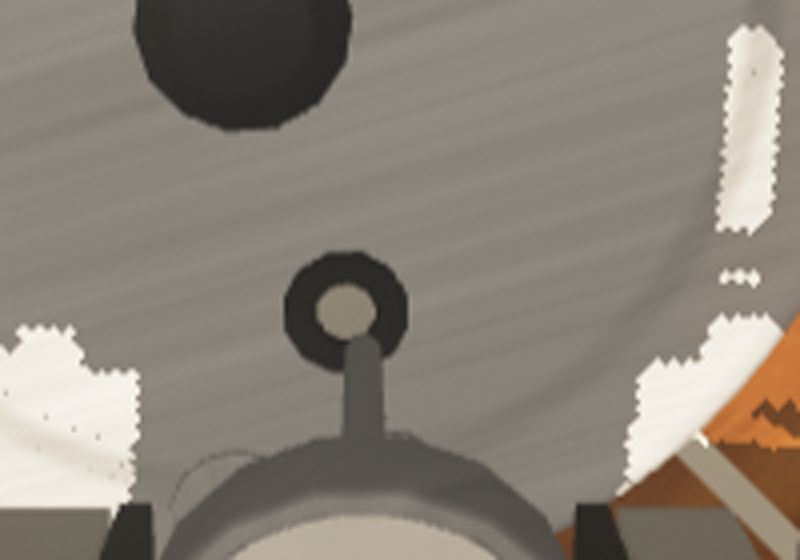

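```bash
python3 - <<'E'
from h import *
im=cv2.imread("pics/w6.png"); g=cv2.cvtColor(im,cv2.COLOR_BGR2GRAY)
m=(g[215:260,295:340]<60).astype(np.uint8); n,l,s,c=cv2.connectedComponentsWithStats(m); print(s[1:],c[1:]+[295,215])
M=R.from_euler('xyz',ctrl.get_obs()['orientation'],degrees=True).as_matrix()
tip=ray("w6",321.2,244.3,.1406); port=ray("w6",316.5,237.7,.118)
print(tip,port,"move tool mm",M.T@(port-tip)*1e3)
# tip vs case top centre check: both views
for f in("top6","side6"):
    print(f,proj(f,ctrl.get_obs()['tool_pos']+[0,0,.016]),proj(f,[.546,.1905,.118]))
a=cv2.imread("pics/top6.png")[190:290,190:310];b=cv2.imread("pics/side6.png")[170:270,220:340]
cv2.imwrite("pics/c6b.png",cv2.resize(np.vstack([a,b]),None,fx=3,fy=3,interpolation=cv2.INTER_CUBIC))
E
```

```text
[[  6   8  31  29 467]] [[315.45396146 236.1862955 ]]
[0.54478485 0.18652966 0.1406    ] [0.54562558 0.19027181 0.118     ] move tool mm [-2.05866082 -3.2085096  22.60393586]
top6 [231.30526309 246.95991531] [241.24034957 256.13244685]
side6 [264.34416027 204.22956441] [267.00707822 238.78315329]
```

Call:
jog_arm(motion=[{"offset": [-2.1,-3,5],"roll": 0,"hand": 40},{"offset": [-2.1,-3,12],"roll": 0,"hand": 40},{"offset": [-2.1,-3,16],"roll": 0,"hand": 40},{"offset": [-2.1,-3,16],"roll": 0,"hand": 40},{"offset": [-2.1,-3,16],"roll": 0,"hand": 40}])

```text
clock: 12.1
tool_pos: [0.5473, 0.1926, 0.2264]
orientation: [179.9, 0.0, -44.8]
force: [0.6, 0.2, -1.0]
opening: 0.0451
```

```bash
python3 - <<'E'
from h import *
off([.546,.1905,.226],-44.7); snap("wrist","w7")
im=cv2.imread("pics/w7.png")
cv2.imwrite("pics/c7.png",cv2.resize(im[190:290,250:390],None,fx=5,fy=5,interpolation=cv2.INTER_CUBIC))
E
```

```text
at [0.5473 0.1926 0.2264] [ 1.7994e+02  1.0000e-02 -4.4840e+01] t 12.1 open 0.0451 F [ 0.6  0.2 -1. ]
offset mm [0.5 2.4 0.4]
roll rad -0.003
```

View pics/c7.png

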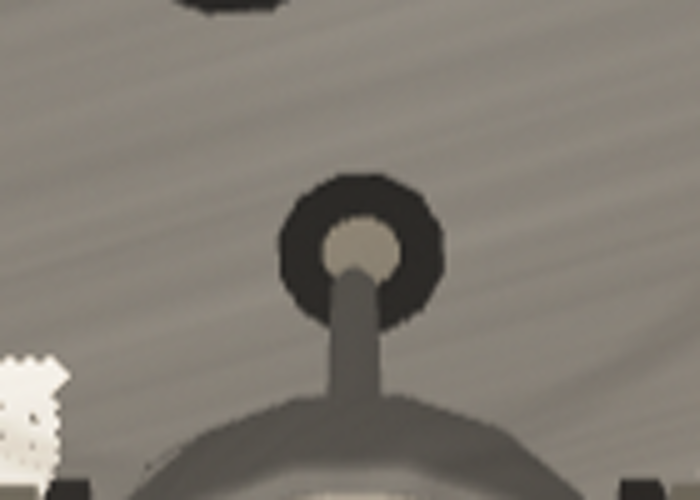

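```bash
python3 - <<'E'
from h import *
M=R.from_euler('xyz',ctrl.get_obs()['orientation'],degrees=True).as_matrix()
for v in (243.5,245):
  print("move tool mm",M.T@(ray("w7",322.2,240.2,.118)-ray("w7",321,v,.1244))*1e3)
E
```

```text
move tool mm [0.35551262 0.82520014 6.40040858]
move tool mm [1.38657093 0.82493326 6.40048692]
```

Call:
jog_arm(motion=[{"offset": [0.8,0.9,0],"roll": 0,"hand": 40},{"offset": [0.8,0.9,3],"roll": 0,"hand": 40},{"offset": [0.8,0.9,7],"roll": 0,"hand": 40},{"offset": [0.8,0.9,11],"roll": 0,"hand": 40},{"offset": [0.8,0.9,15],"roll": 0,"hand": 40},{"offset": [0.8,0.9,20],"roll": 0,"hand": 40},{"offset": [0.8,0.9,25],"roll": 0,"hand": 40},{"offset": [0.8,0.9,25],"roll": 0,"hand": 40}])

```text
clock: 12.82
tool_pos: [0.5468, 0.1912, 0.2004]
orientation: [179.9, 0.0, -44.9]
force: [-0.6, -0.4, -0.5]
opening: 0.0449
```

```bash
python3 - <<'E'
from h import *
off([.546,.1905,.142],-44.7); snap("wrist","w8")
im=cv2.imread("pics/w8.png")
cv2.imwrite("pics/c8.png",cv2.resize(im[170:310,230:410],None,fx=4,fy=4,interpolation=cv2.INTER_CUBIC))
E
```

```text
at [0.5468 0.1912 0.2004] [ 1.7989e+02  4.0000e-02 -4.4860e+01] t 12.82 open 0.0449 F [-0.6 -0.4 -0.5]
offset mm [-0.   1.  58.4]
roll rad -0.003
```

View pics/c8.png

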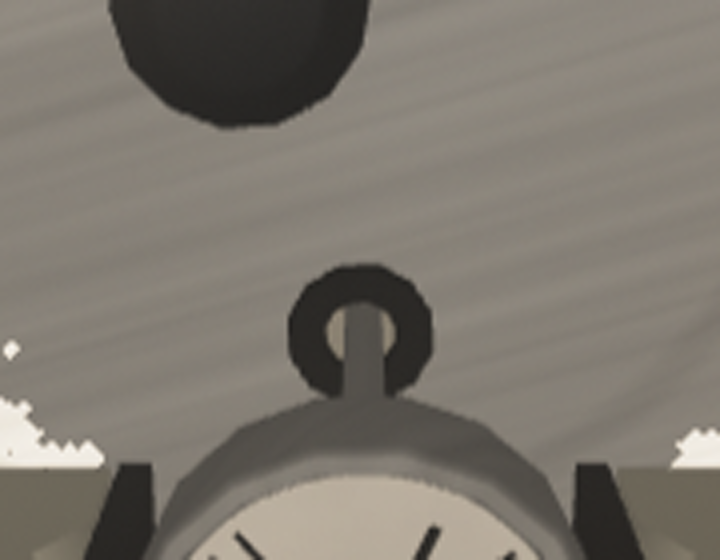

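The stem is in the hole and laterally central (stem crop column 364, hole 361), with no contact force. I lower on.

Call:
jog_arm(motion=[{"offset": [0,0,5],"roll": 0,"hand": 40},{"offset": [0,0,11],"roll": 0,"hand": 40},{"offset": [0,0,18],"roll": 0,"hand": 40},{"offset": [0,0,25],"roll": 0,"hand": 40},{"offset": [0,0,32],"roll": 0,"hand": 40},{"offset": [0,0,39],"roll": 0,"hand": 40},{"offset": [0,0,45],"roll": 0,"hand": 40},{"offset": [0,0,50],"roll": 0,"hand": 40},{"offset": [0,0,53],"roll": 0,"hand": 40},{"offset": [0,0,53],"roll": 0,"hand": 40},{"offset": [0,0,53],"roll": 0,"hand": 40}])

```text
clock: 13.78
tool_pos: [0.5475, 0.1915, 0.1488]
orientation: [180.0, -0.0, -44.8]
force: [-0.6, 1.7, -0.4]
opening: 0.0454
```

Call:
jog_arm(motion=[{"offset": [0,0,1],"roll": 0,"hand": 40},{"offset": [0,0,2],"roll": 0,"hand": 40},{"offset": [0,0,3],"roll": 0,"hand": 40},{"offset": [0,0,3],"roll": 0,"hand": 40},{"offset": [0,0,3],"roll": 0,"hand": 40}])

```text
clock: 14.2
tool_pos: [0.5475, 0.1915, 0.1459]
orientation: [-180.0, -0.0, -44.9]
force: [-0.2, -0.4, -0.7]
opening: 0.045
```

Call:
jog_arm(motion=[{"offset": [0,0,1],"roll": 0,"hand": 40},{"offset": [0,0,2],"roll": 0,"hand": 40},{"offset": [0,0,3],"roll": 0,"hand": 40},{"offset": [0,0,3],"roll": 0,"hand": 40},{"offset": [0,0,3],"roll": 0,"hand": 40}])

```text
clock: 14.62
tool_pos: [0.5474, 0.1915, 0.1427]
orientation: [180.0, 0.0, -44.9]
force: [-0.3, -0.1, -1.1]
opening: 0.0449
```

Call:
jog_arm(motion=[{"offset": [0,0,0.5],"roll": 0,"hand": 40},{"offset": [0,0,1],"roll": 0,"hand": 40},{"offset": [0,0,1],"roll": 0,"hand": 40},{"offset": [0,0,1],"roll": 0,"hand": 40}])

```text
clock: 14.95
tool_pos: [0.5475, 0.1915, 0.1418]
orientation: [180.0, -0.0, -44.8]
force: [0.5, -0.8, -0.8]
opening: 0.0454
```

Call:
jog_arm(motion=[{"offset": [0,0,0.5],"roll": 0,"hand": 40},{"offset": [0,0,0.7],"roll": 0,"hand": 40},{"offset": [0,0,0.7],"roll": 0,"hand": 40}])

```text
clock: 15.2
tool_pos: [0.5474, 0.1915, 0.1411]
orientation: [180.0, 0.0, -44.9]
force: [0.1, -0.1, -1.6]
opening: 0.0452
```

Call:
jog_arm(motion=[{"offset": [0,0,0.4],"roll": 0,"hand": 40},{"offset": [0,0,0.7],"roll": 0,"hand": 40},{"offset": [0,0,0.7],"roll": 0,"hand": 40}])

```text
clock: 15.45
tool_pos: [0.5475, 0.1915, 0.1404]
orientation: [180.0, 0.0, -44.9]
force: [-0.4, 0.2, -0.7]
opening: 0.0456
```

Call:
jog_arm(motion=[{"offset": [0,0,0.4],"roll": 0,"hand": 40},{"offset": [0,0,0.7],"roll": 0,"hand": 40},{"offset": [0,0,0.7],"roll": 0,"hand": 40}])

```text
clock: 15.7
tool_pos: [0.5474, 0.1915, 0.1397]
orientation: [180.0, 0.0, -44.9]
force: [1.1, 0.4, -0.2]
opening: 0.0454
```

Call:
jog_arm(motion=[{"offset": [0,0,0.4],"roll": 0,"hand": 40},{"offset": [0,0,0.7],"roll": 0,"hand": 40},{"offset": [0,0,0.7],"roll": 0,"hand": 40}])

```text
clock: 15.95
tool_pos: [0.5476, 0.1915, 0.1395]
orientation: [-180.0, -0.0, -44.8]
force: [-1.7, -0.6, 4.3]
opening: 0.045
```

Contact at 4 N, so the collar is on the grommet. I release and rise.

Call:
jog_arm(motion=[{"offset": [0,0,-0.4],"roll": 0,"hand": 40},{"offset": [0,0,-0.4],"roll": 0,"hand": 47},{"offset": [0,0,-0.4],"roll": 0,"hand": 52},{"offset": [0,0,-0.4],"roll": 0,"hand": 60},{"offset": [0,0,-0.4],"roll": 0,"hand": 60},{"offset": [0,0,-0.4],"roll": 0,"hand": 60},{"offset": [0,0,-15],"roll": 0,"hand": 60},{"offset": [0,0,-40],"roll": 0,"hand": 60},{"offset": [0,0,-80],"roll": 0,"hand": 60},{"offset": [0,0,-120],"roll": 0,"hand": 60},{"offset": [0,0,-120],"roll": 0,"hand": 60},{"offset": [0,0,-120],"roll": 0,"hand": 60}])

```text
clock: 16.95
tool_pos: [0.5486, 0.1923, 0.2621]
orientation: [-179.7, -0.1, -44.8]
force: [-1.2, -0.6, -1.0]
opening: 0.0601
```

```bash
python3 - <<'E'
from h import *
off([.546,.1905,.142],-44.7); snap("wrist","w9"); snap("side","side9"); snap("top","top9")
im=cv2.resize(cv2.imread("pics/w9.png")[100:340,160:480],None,fx=1.5,fy=1.5)
s=cv2.resize(cv2.imread("pics/side9.png")[190:290,220:340],None,fx=2.65,fy=2.4*1.5)
cv2.imwrite("pics/c9.png",np.hstack([im,s]))
print("dial home",proj("w9",[.546,.1905,.156]),proj("side9",[.546,.1905,.156]))
E
```

```text
at [0.5486 0.1923 0.2621] [-1.7967e+02 -6.0000e-02 -4.4840e+01] t 16.95 open 0.0601 F [-1.2 -0.6 -1. ]
offset mm [ -0.7   3.8 120.1]
roll rad -0.002
dial home [323.85707378 243.05713419] [266.17637385 229.98356587]
```

View pics/c9.png

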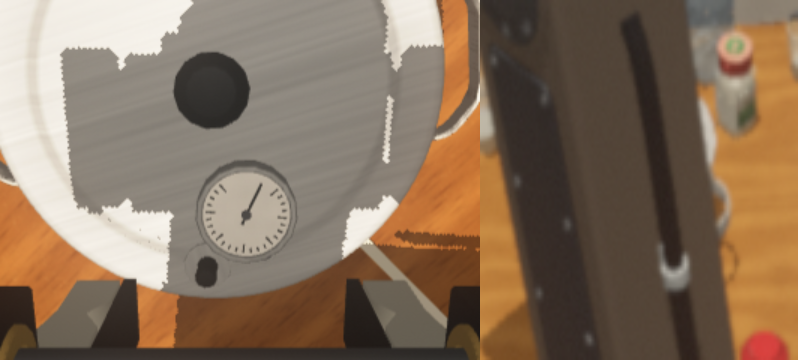

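The dial stands in the tall lid, with its hub at crop (246,215), pixel (324,243.3). The predicted home position is (323.9,243.1). In the side view the arm hides the pot. One last number check, then I hand in.

```bash
python3 - <<'E'
from h import *
print("tall knob",ray("w9",301.3,160,.144))
a=cv2.imread("pics/top1.png").astype(int); b=cv2.imread("pics/top9.png").astype(int)
for n,(x0,y0,x1,y1) in dict(low_knob=(390,240,425,275),tall_knob=(235,215,270,250)).items():
    for q in(a,b):
        m=(q[y0:y1,x0:x1].mean(2)<90).astype(np.uint8); _,_,s,c=cv2.connectedComponentsWithStats(m); i=1+np.argmax(s[1:,4]); print(n,c[i]+[x0,y0],s[i,4])
for n,(x,y) in dict(timer=(319,320),jarred=(314,183),jar=(480,182),tin=(503,289)).items():
    print(n,np.abs(a-b)[y-14:y+14,x-14:x+14].mean())
print(ctrl.get_obs()['clock']); order.close_job()
E
```

```text
tall knob [0.59443625 0.16338195 0.144     ]
low_knob [407.02054795 260.43835616] 146
low_knob [407.02797203 260.48951049] 143
tall_knob [251.8164557  234.55696203] 158
tall_knob [246.33105023 237.89726027] 438
timer 8.738520408163266
jarred 10.558248299319727
jar 8.731292517006803
tin 12.822278911564625
17.1
the job is handed in; nothing more can be done
```

The thermometer now stands in the tall pot's lid, with its collar on the black grommet. I handed the job in at about 17 s of robot time.

- **Moves:** I swung the tall lid's cover about 90° counterclockwise, drew the thermometer out of the low lid, and lowered its stem through the opening. I held on until the collar touched the grommet, with about 4 N on the wrist, then let go and raised the arm clear.
- **Thermometer:** In the last wrist picture the dial's centre is within a pixel of its predicted home position, and it looks upright.
- **Cover:** I measured it at about 88° (1.54 rad) open, past the 1.4 rad needed.
- **Lids:** The low lid's knob is at the same pixel as at the start. The tall lid's knob is within about 1 mm of its start position, by the wrist camera.

These checks were weak or failed:
- **Tall lid from above:** The top camera's reading of the tall lid's knob disagreed, because the arm over the pot spoiled the dark-area mask.
- **Side view:** The arm hid the pot, so it could not confirm the result.
- **Other things on the worktop:** I only compared brightness before and after in the top view. It showed small differences of 9–13 grey levels, which I put down to changed shadows but did not verify. I felt no unexpected contact along the way.

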